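# Refit the return spring and knob of a desk punch

### The arm

A 6-joint arm with a two-finger parallel gripper is mounted at the origin on a cart in front of the work surface, level with it; the furniture and walls round the work are solid. World frame = base frame: x ahead of the robot, y to its left, z up, the work surface at z = 0. Lengths are in m, angles in rad, forces in N, time in s.
With the tool pointing down it reaches from about 0.225 to 0.875 m from the base axis. Payload 3.4 kg.
Tool frame: the origin (TCP) lies between the finger pads; the fingertips stand 11 mm ahead of it and the grasp point (between the pads) lies 8 mm behind it; z points along the fingers, y is the line along which they close (so a half turn about z gives the same grasp; the last joint's range is limited). The gripper opens to 85 mm and grips with 20 to 120 N. Pads are 22 mm wide; open, the fingers measure 114 mm over their backs; the gripper's body (76 mm by 85 mm) begins 54 mm behind the grasp point. The pads swing forward as they close: fully open they stand 13 mm farther back than shut.
Start: joints at [-1.445, 0.276, 1.505, -0, 1.361, -0.121], TCP at [0.14, -0.558, 0.242] pointing down, gripper open.
Joint ranges: [-2.89, 2.89], [-0.75, 2.08], [0.22, 2.7], [-1.18, 4.32], [0.11, 2.71], [-2.7, 2.7]. Speed limits (rad/s): [2.57, 2.57, 3.14, 3.14, 3.14, 3.14].

### API

Orientations are given as a unit quaternion [w, x, y, z].
In Python, from rig import manip, imaging gives the robot as it stands. The module is installed in compiled form; this text tells all that it offers.
- The arm moves only by the tool jog_arm, never from a script. Its argument "deltas" is one flat list of numbers, 7 for each row, row after row: the turn, a rotation vector about the world's x, y, z in degrees, then the shift along the world's x, y, z in mm, then the opening, from 0 (shut) to 1 (fully open). In form: [ax, ay, az, tx, ty, tz, gripper, ax, ay, az, tx, ty, tz, gripper, ...]. A call has 1 to 20 rows; each row is the pose to reach, as a shift and turn from the pose commanded when the call began; what a row does not reach only later rows make up. A row lasts 1/10 s, in which the tool goes at most 50 mm and 8.59 degrees, less where a joint would pass 70% of its speed; a pose out of reach is approached as far as the arm can. A call with a gripper value outside its range is refused whole. The fingers move at their own pace and stop on an object; "grip_force" is the grip in N (left out, the last holds). Time passes only in rows, so rows that repeat a pose let the fingers close. It gives the time, the measured TCP pose, the force, the opening and the grip force at its end, in the units of the state.
- manip.get_state(): the state, without advancing time (a new reading comes with each control period).
- imaging.get_image(name): name is "side" or "top"; returns the picture (384x512x3 uint8, blue, green, red); there is no depth.
- imaging.calibration(name): a dict with "mtx" (3x3 intrinsics, pixels), "cam_to_world" (4x4, takes a point from camera to world coordinates). Camera axes: x right, y down, z forward; pixel columns grow to the right and rows downward; lengths in m; the calibration is good to about 2 mm. A picture is of the moment at which its call begins. calibration takes no time and is no camera call.
- manip.sign_off(): hands the job in; it is judged then, once.
The state is a dict: "clock": time; "qpos": joint angles; "qd": joint speeds; "effort": joint torques, N m; "position": TCP position; "ee_rot": TCP orientation; "contact_force": force on the tool from outside, world axes, zero at the start; "moment": the same for the moment, N m; "width": finger opening in m; "gripper_force": force on a finger pad.
Only numpy, scipy, OpenCV 4.12 (cv2) and the standard library are available. Lean on these libraries where they do the work, as an engineer would, in place of code of your own. Each camera call takes 0.05 s, during which the arm holds its last target. There are 200 camera calls.

### The job

Put the desk punch back together: thread the coil spring over the upright post, twisting it a little if its inner end catches on the post's ribs, until it sits fully down on the base. Then set the wooden knob over the post on top of the spring, press it down as far as it goes, and let it spring back up and stay there upright. Leave the other things on the desk where they are.

Things in the scene. Friction and masses are not known exactly. Their poses are not given: they have to be found in the camera images.
- punch_base: the fixed desk punch: a round grey cast base, diameter 116 mm, 18 mm high, origin at the centre of its underside on the desk, z up; a dark round spring seat (diameter 60 mm) lies on it and a steel post stands up from the seat along z through the origin. The post's ribs lie along this body's x and y axes; its yaw varies
- seat (a point): centre of the spring seat's top face, 22 mm above the desk, axes as the base; the spring must come down to here
- post_top (a point): centre of the post's flat top, 117 mm above the desk, 95 mm above the seat, axes as the base. The post is plus-shaped in section, the same from seat to top: four ribs 6 mm thick along +x, -x, +y, -y out to 14 mm from the axis, and four open flutes between them (middles at 45, 135, 225, 315 degrees from the base's x)
- spring: steel compression spring standing on end on the desk, outer diameter 45 mm, 75 mm tall, wire 5 mm, clear inside about 33 mm; origin at the centre of its underside, z up its axis; the pose is that of the lowest coil; start yaw is any. Grip it across its upper coils (45 mm). Stiffness about 550 N/m along its axis, stiff in twist; weight 125 g
- tang (a point): middle of the tang, the straight inward end (5 mm wire) of the spring's lowest coil, 2.5 mm above the underside and 14.5 mm from the spring's axis on the spring's +x side; it reaches in to 9.5 mm from the axis. It passes down the post only in one of the four flutes, within about 14 degrees of the flute's middle, and otherwise catches on a rib's top
- knob: light wooden push knob standing mouth down on the desk, a cylinder of 48 mm diameter, 62 mm tall, top edge slightly domed; origin at the centre of its underside, z up. A blind bore from below, 34 mm wide, 34 mm deep, goes over the post. Underside about 72 mm above the seat when at rest on the spring, 61 mm when pressed fully down (7 N, bore end on post top). 85 to 170 g
- mug: bystander: spotted china mug, 93 mm tall, origin at the centre of its underside
- stapler: bystander: green desk stapler, 132 mm long, 44 mm tall, origin under its centre
- eraser: bystander: white eraser in a sleeve, 52 x 23 x 14 mm, origin under its centre
- highlighter: bystander: highlighter pen lying on the desk, 112 mm long, 16 mm high, origin under its centre
- glue_stick: bystander: glue stick standing on end, diameter 26 mm, 88 mm tall, origin at the centre of its underside
Not all that is in view belongs to the job. Leave any turquoise look-alike of the punch_base alone. Of the things shaped like the knob, the wooden one is meant.

How it is judged:
By the outcome, as a careful person would: the job done as asked, in the order asked, and still so for the second after the job is handed in, with the robot touching nothing.
It also fails if it takes over 61 s, if anything falls off the work surface, if the arm or the gripper's body presses on something with over 40 N, if the wrist force passes 120 N, or if a joint passes its speed limit or range.

## Working session

There is one attempt and no reset: what is moved stays moved. The work goes in short steps, Python scripts to look and compute and a tool call to move; the robot and the scene stay as the last step left them, time stands still between calls to the robot, and variables do not carry over. Pictures are saved under pics/ and viewed, at most 10 in all, crops included, and the job is handed in when it is done.

Besides the shell and the picture viewer there is one more tool, called after "Call:" in YAML: its name, and indented under it one key for each argument. jog_arm: Moves the arm, as the interface text tells. Its arguments: {"type":"object","properties":{"deltas":{"type":"array"},"grip_force":{"type":"number"}},"required":["deltas"]}

```bash
mkdir -p pics; cat > h.py <<'E'
import numpy as np, cv2
from rig import manip, imaging
def snap(n,f):
    im=imaging.get_image(n); cv2.imwrite(f'pics/{f}.png',im); return im
def ray(n,u,v):
    c=imaging.calibration(n); K=np.array(c['mtx']); T=np.array(c['cam_to_world'])
    d=T[:3,:3]@np.linalg.inv(K)@[u,v,1]; return T[:3,3],d
def at(n,u,v,z):
    o,d=ray(n,u,v); return o+d*(z-o[2])/d[2]
def px(n,p):
    c=imaging.calibration(n); K=np.array(c['mtx']); T=np.linalg.inv(np.array(c['cam_to_world']))
    q=K@(T[:3,:3]@np.array(p)+T[:3,3]); return q[:2]/q[2]
def crop(im,x,y,w,h,s,f):
    cv2.imwrite(f'pics/{f}.png',cv2.resize(im[y:y+h,x:x+w],None,fx=s,fy=s,interpolation=cv2.INTER_CUBIC))
E
python3 - <<'E'
from h import *
a=snap('top','t0');b=snap('side','s0')
s=manip.get_state();print({k:np.round(v,3) for k,v in s.items()})
for n in('top','side'):print(n,imaging.calibration(n))
E
```

```text
{'clock': np.float64(0.1), 'qpos': array([-1.445,  0.277,  1.506, -0.   ,  1.361, -0.121]), 'qd': array([ 0.001, -0.001, -0.002, -0.001,  0.001, -0.002]), 'effort': array([ 0.000e+00, -4.177e+01, -2.464e+01, -0.000e+00,  6.000e-03,
       -0.000e+00]), 'position': array([ 0.14 , -0.557,  0.242]), 'ee_rot': array([-0.001,  0.992,  0.123, -0.   ]), 'contact_force': array([-0.067,  1.864,  0.054]), 'moment': array([ 0.016,  0.01 , -0.088]), 'gripper_force': np.float64(0.0), 'width': np.float64(0.086)}
top {'mtx': array([[396.82739647,   0.        , 253.10444825],
       [  0.        , 396.82739647, 198.28897597],
       [  0.        ,   0.        ,   1.        ]]), 'cam_to_world': array([[-0.01190272, -0.99616688,  0.08665952,  0.43761098],
       [-0.99989284,  0.01111881, -0.00952298, -0.01548086],
       [ 0.00852293, -0.08676358, -0.99619247,  1.20823236],
       [ 0.        ,  0.        ,  0.        ,  1.        ]])}
side {'mtx': array([[481.26596952,   0.        , 257.38264978],
       [  0.        , 481.26596952, 190.1480203 ],
       [  0.        ,   0.        ,   1.        ]]), 'cam_to_world': array([[ 0.98052419,  0.06754478, -0.18441807,  0.7167074 ],
       [ 0.19581595, -0.4084809 ,  0.89151527, -1.03651453],
       [-0.01511405, -0.91026428, -0.41375174,  0.58828812],
       [ 0.        ,  0.        ,  0.        ,  1.        ]])}
```

View pics/t0.png

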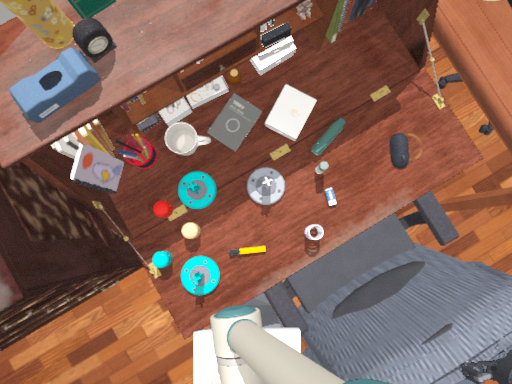

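View pics/s0.png

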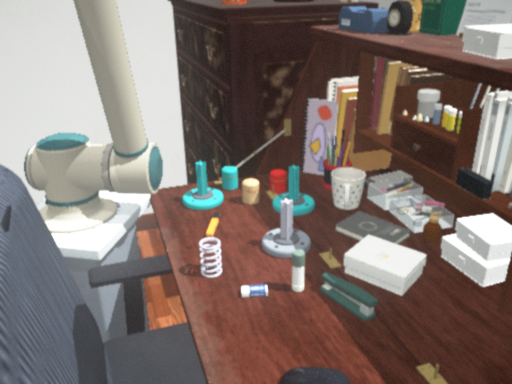

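The top view shows three knob-shaped things: red (162,209), light wood (191,230) and turquoise (162,260). The wooden one is meant. There are three bases: turquoise (197,190) and (200,276), and grey (266,186), which is meant. The spring is at (314,232). One enlarged crop mosaic will confirm these.

```bash
python3 - <<'E'
from h import *
a=cv2.imread('pics/t0.png');b=cv2.imread('pics/s0.png')
def c(im,x,y,s): return cv2.resize(im[y:y+s,x:x+s],(390,290*1),interpolation=cv2.INTER_CUBIC) 
def c(im,x,y,w,h,W=390,H=290): return cv2.resize(im[y:y+h,x:x+w],(W,H),interpolation=cv2.INTER_CUBIC)
# tiles: scale 7.5 (52x38.67)->use 52x39 ->390x292
t=[c(a,240,166,52,39,390,292),c(a,290,213,52,39,390,292),c(a,165,210,52,39,390,292),c(b,185,230,78,58,390,290)]
t[3]=cv2.resize(t[3],(390,292))
cv2.imwrite('pics/m0.png',np.vstack([np.hstack(t[:2]),np.hstack(t[2:])]))
E
```

```text
(no output)
```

View pics/m0.png

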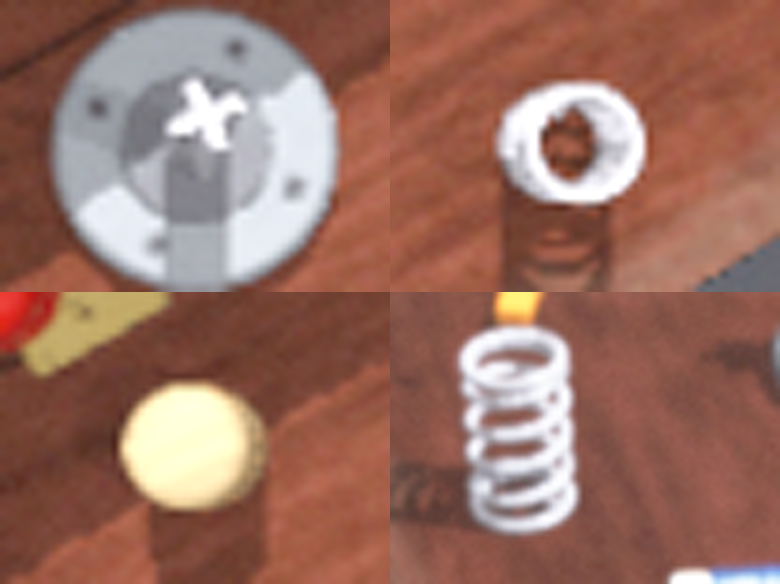

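```bash
python3 - <<'E'
from h import *
tp=lambda x,y,x0,y0,tx,ty,s:(x0+(x-tx+.5)/s-.5,y0+(y-ty+.5)/s-.5)
q=lambda *a:np.round(np.array(a)*1000,1)
P=tp(205,113,240,166,0,0,7.5);B=tp(195,150,240,166,0,0,7.5)
S=tp(586,142.5,290,213,390,0,7.5);Kn=tp(185,446,165,210,0,292,7.5)
p=at('top',*P,.117);b=at('top',*B,.018);s=at('top',*S,.0725);k=at('top',*Kn,.058)
print('post',q(p),'base',q(b),'spring',q(s),'knob',q(k))
for n,z in((p,.117),(b,.018),(s,.0725),(s*[1,1,0],0),(k,.06),(p*[1,1,0]+[0,0,.022],0)):print(px('side',n))
print('red',q(at('top',162,209,.06)),'turq',q(at('top',162,260,.06)))
w=lambda x,y:at('top',*tp(x,y,240,166,0,0,7.5),.117)
for A,C in(((170,131),(241,101)),((189,84),(222,146))):
  d=w(*C)-w(*A);print(np.degrees(np.arctan2(d[1],d[0]))%90)
st=manip.get_state();from scipy.spatial.transform import Rotation as R
print(R.from_quat(st['ee_rot'],scalar_first=True).as_matrix().round(3))
# side crop of post & spring & knob
im=cv2.imread('pics/s0.png')
c=[cv2.resize(im[y:y+h,x:x+w_],None,fx=s,fy=s,interpolation=cv2.INTER_CUBIC) for x,y,w_,h,s in((255,190,65,75,8),)]
cv2.imwrite('pics/m1.png',c[0])
a=cv2.imread('pics/t0.png');
E
```

```text
post [[581.2 -64.7 117. ]] base [[579.3 -65.   18. ]] spring [[ 439.  -204.    72.5]] knob [[447.6 158.9  58. ]]
[285.9917116  200.29032169]
[284.75728803 238.36911287]
[208.88694743 243.04660516]
[210.79859787 272.14834542]
[249.53268625 181.57179598]
[285.60659674 236.90845202]
red [[509.3 237.4  60. ]] turq [[363.2 236.2  60. ]]
22.400359543791993
27.048083326292783
[[ 0.97   0.244 -0.   ]
 [ 0.244 -0.97   0.002]
 [ 0.    -0.002 -1.   ]]
```

View pics/m1.png

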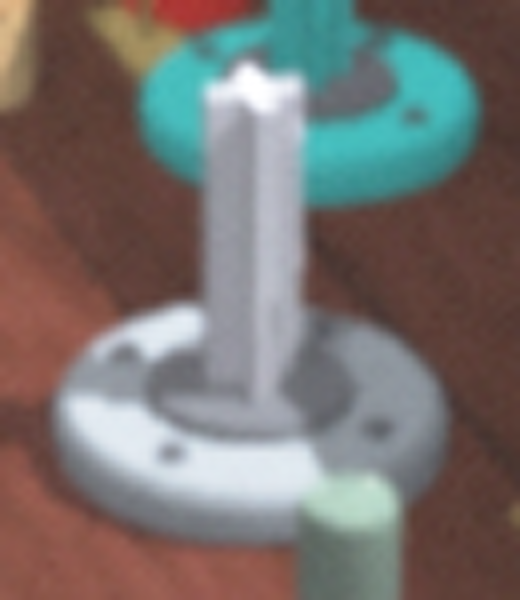

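The pictures confirm the grey base with its post top at side (287,200), the wooden knob at top (190,230) and the spring at top (316,232). The chair stands below the start pose, so I rise first, then go over the spring.

Call:
jog_arm:
  deltas: [0, 0, 0, 0, 0, 50, 1, 0, 0, 0, 0, 0, 100, 1, 0, 0, 0, 30, 35, 130, 1, 0, 0, 0, 60, 70, 130, 1, 0, 0, 0, 90, 105, 130, 1, 0, 0, 0, 120, 140, 130, 1, 0, 0, 0, 150, 177, 130, 1, 0, 0, 0, 180, 212, 130, 1, 0, 0, 0, 210, 248, 100, 1, 0, 0, 0, 240, 283, 70, 1, 0, 0, 0, 270, 319, 40, 1, 0, 0, 0, 300, 354, 0, 1, 0, 0, 0, 300, 354, -40, 1, 0, 0, 0, 300, 354, -80, 1, 0, 0, 0, 300, 354, -80, 1, 0, 0, 0, 300, 354, -80, 1]
  grip_force: 30

```text
clock: 1.7
position: [0.4403, -0.2036, 0.1623]
ee_rot: [-0.0, 0.992, 0.123, -0.001]
contact_force: [1.4, -0.8, 1.4]
width: 0.0855
gripper_force: 0.0
```

Call:
jog_arm:
  deltas: [0, 0, 0, 0, 0, -40, 1, 0, 0, 0, 0, 0, -75, 1, 0, 0, 0, 0, 0, -100, 1, 0, 0, 0, 0, 0, -112, 1, 0, 0, 0, 0, 0, -112, 1, 0, 0, 0, 0, 0, -112, 0.3, 0, 0, 0, 0, 0, -112, 0.3, 0, 0, 0, 0, 0, -112, 0.3, 0, 0, 0, 0, 0, -112, 0.3, 0, 0, 0, 0, 0, -112, 0.3, 0, 0, 0, 0, 0, -112, 0.3]
  grip_force: 30

```text
clock: 2.8
position: [0.441, -0.2041, 0.0508]
ee_rot: [0.001, 0.992, 0.123, 0.001]
contact_force: [0.5, -1.6, 1.3]
width: 0.0429
gripper_force: 30.2
```

Call:
jog_arm:
  deltas: [0, 0, 0, 0, 0, 30, 0.3, 0, 0, 0, 0, 0, 70, 0.3, 0, 0, 0, 0, 0, 115, 0.3, 0, 0, 0, 0, 0, 160, 0.3, 0, 0, 0, 0, 0, 205, 0.3, 0, 0, 0, 0, 0, 250, 0.3, -6.55, -4.59, 0, -10, -30, 280, 0.3, -13.1, -9.18, 0, -20, -60, 310, 0.3, -19.6, -13.8, 0, -30, -90, 340, 0.3, -26.2, -18.4, 0, -40, -115, 370, 0.3, -32.7, -22.9, 0, -50, -145, 400, 0.3, -39.3, -27.5, 0, -60, -175, 420, 0.3, -45.8, -32.1, 0, -70, -205, 440, 0.3, -52.4, -36.7, 0, -80, -230, 450, 0.3, -58.9, -41.3, 0, -90, -260, 450, 0.3, -65.5, -45.9, 0, -100, -286, 450, 0.3, -65.5, -45.9, 0, -100, -286, 450, 0.3, -65.5, -45.9, 0, -100, -286, 450, 0.3, -65.5, -45.9, 0, -100, -286, 450, 0.3]

```text
clock: 4.7
position: [0.3685, -0.4592, 0.4939]
ee_rot: [0.509, 0.795, 0.124, 0.307]
contact_force: [1.7, 0.0, -1.3]
width: 0.0434
gripper_force: 31.1
```

```bash
python3 - <<'E'
from h import *
from scipy.spatial.transform import Rotation as R
b=snap('side','s1');s=manip.get_state()
M=R.from_quat(s['ee_rot'],scalar_first=True).as_matrix();p=np.array(s['position'])
print(p.round(3),M.round(3),s['width'],s['clock'])
u=px('side',p+M[:,2]*.05);print(u)
x,y=int(u[0])-40,int(u[1])-35
print(x,y);crop(b,x,y,80,70,8,'m2')
E
```

```text
[ 0.368 -0.46   0.493] [[ 0.783 -0.116  0.612]
 [ 0.507 -0.452 -0.734]
 [ 0.361  0.884 -0.295]] 0.04322380128106738 4.75
[89.01110334 73.96533671]
49 38
```

View pics/m2.png

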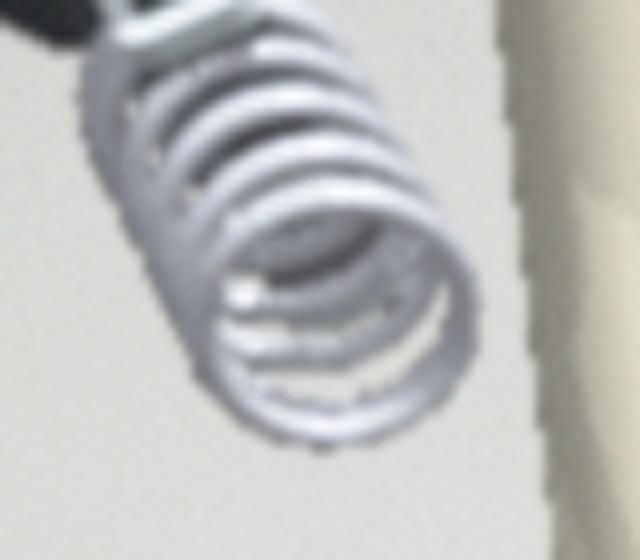

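```bash
python3 - <<'E'
from h import *
from scipy.spatial.transform import Rotation as R
s=manip.get_state()
M=R.from_quat(s['ee_rot'],scalar_first=True).as_matrix();p=np.array(s['position'])
t=lambda w:(px('side',w)-[49,38]+.5)*8-.5
c=p+M@[0,0,.0483]
print('centre',t(c))
im=cv2.imread('pics/m2.png')
for th in range(0,360,15):
  a=np.radians(th);e=np.array([np.cos(a),np.sin(a),0])
  print(th,t(c+M@(.0145*e)).round(),t(c+M@(.0225*e)).round())
E
```

```text
centre [320.9675602  286.15814183]
0 [408. 244.] [455. 221.]
15 [394. 225.] [434. 192.]
30 [374. 211.] [404. 168.]
45 [351. 201.] [368. 153.]
60 [325. 197.] [328. 147.]
75 [299. 199.] [287. 150.]
90 [275. 208.] [248. 163.]
105 [253. 221.] [215. 185.]
120 [237. 240.] [189. 213.]
135 [226. 261.] [172. 247.]
150 [221. 284.] [165. 283.]
165 [224. 307.] [170. 319.]
180 [233. 329.] [185. 352.]
195 [249. 347.] [209. 380.]
210 [268. 361.] [240. 402.]
225 [292. 370.] [276. 415.]
240 [317. 373.] [314. 420.]
255 [342. 370.] [353. 415.]
270 [366. 362.] [389. 402.]
285 [386. 348.] [421. 382.]
300 [402. 331.] [446. 355.]
315 [413. 310.] [463. 323.]
330 [418. 288.] [470. 289.]
345 [416. 265.] [468. 254.]
```

The crop shows the lowest coil's ring at (341,312). A short bright inward piece at (243,293) is probably the tang, about 139° in the tool frame. I roll the tool by −60° and look again, since a true tang would move with it.

Call:
jog_arm:
  deltas: [-4.9, 5.9, 2.4, 0, 0, 0, 0.3, -9.8, 11.7, 4.7, 0, 0, 0, 0.3, -14.7, 17.6, 7.1, 0, 0, 0, 0.3, -19.6, 23.5, 9.4, 0, 0, 0, 0.3, -24.5, 29.4, 11.8, 0, 0, 0, 0.3, -29.4, 35.2, 14.2, 0, 0, 0, 0.3, -36.7, 44, 17.7, 0, 0, 0, 0.3, -36.7, 44, 17.7, 0, 0, 0, 0.3, -36.7, 44, 17.7, 0, 0, 0, 0.3]

```text
clock: 5.65
position: [0.369, -0.4588, 0.4944]
ee_rot: [0.593, 0.627, 0.505, 0.012]
contact_force: [0.3, 0.3, -1.2]
width: 0.0432
gripper_force: 31.2
```

```bash
python3 - <<'E'
from h import *
from scipy.spatial.transform import Rotation as R
b=snap('side','s2');s=manip.get_state()
M=R.from_quat(s['ee_rot'],scalar_first=True).as_matrix();p=np.array(s['position'])
print(p.round(3),M.round(3),s['width'],s['clock'])
c=p+M@[0,0,.0483];u=px('side',c)
x,y=int(u[0])-35,int(u[1])-28
print(x,y);crop(b,x,y,70,56,10,'m3')
t=lambda w:(px('side',w)-[x,y]+.5)*10-.5
print('centre',t(c))
for th in range(0,360,15):
  a=np.radians(th);e=np.array([np.cos(a),np.sin(a),0])
  print(th,t(c+M@(.0145*e)).round()-t(c).round(),t(c+M@(.0225*e)).round()-t(c).round())
E
```

```text
[ 0.369 -0.459  0.495] [[ 0.49   0.619  0.614]
 [ 0.648  0.213 -0.731]
 [-0.584  0.756 -0.297]] 0.0429429789351284 5.7
54 43
centre [364.26361428 289.23257078]
0 [102.  56.] [156.  86.]
15 [115.  30.] [177.  47.]
30 [121.   2.] [187.   4.]
45 [119. -26.] [184. -40.]
60 [109. -53.] [168. -82.]
75 [ 91. -76.] [ 141. -118.]
90 [ 67. -94.] [ 104. -147.]
105 [  38. -107.] [  59. -166.]
120 [   6. -111.] [   9. -174.]
135 [ -27. -108.] [ -42. -170.]
150 [-57. -98.] [ -90. -154.]
165 [-84. -81.] [-132. -127.]
180 [-105.  -58.] [-165.  -91.]
195 [-119.  -31.] [-186.  -49.]
210 [-124.   -2.] [-194.   -3.]
225 [-121.   27.] [-188.   42.]
240 [-109.   53.] [-170.   83.]
255 [-90.  76.] [-140.  118.]
270 [-65.  94.] [-101.  145.]
285 [-36. 105.] [-56. 162.]
300 [ -5. 109.] [ -8. 167.]
315 [ 26. 105.] [ 40. 162.]
330 [56. 95.] [ 86. 146.]
345 [81. 78.] [125. 120.]
```

View pics/m3.png

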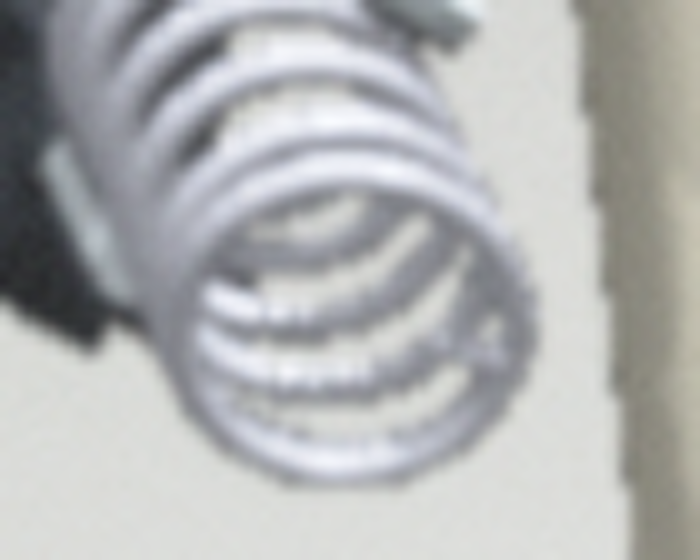

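The left blob did not turn with the tool, so it was a coil highlight. The smear at (430–500, 325–360) on the right fits a tang at about 15° in the tool frame. I roll 50° more to bring it to the bottom against the light wall.

Call:
jog_arm:
  deltas: [-4.9, 5.9, 2.4, 0, 0, 0, 0.3, -9.8, 11.7, 4.7, 0, 0, 0, 0.3, -14.7, 17.6, 7.1, 0, 0, 0, 0.3, -19.6, 23.5, 9.4, 0, 0, 0, 0.3, -24.5, 29.4, 11.8, 0, 0, 0, 0.3, -30.7, 36.6, 14.9, 0, 0, 0, 0.3, -30.7, 36.6, 14.9, 0, 0, 0, 0.3, -30.7, 36.6, 14.9, 0, 0, 0, 0.3]

```text
clock: 6.5
position: [0.3726, -0.4557, 0.5024]
ee_rot: [0.537, 0.359, 0.725, -0.239]
contact_force: [0.8, -0.3, -2.0]
width: 0.0431
gripper_force: 31.3
```

```bash
python3 - <<'E'
from h import *
from scipy.spatial.transform import Rotation as R
b=snap('side','s3');s=manip.get_state()
M=R.from_quat(s['ee_rot'],scalar_first=True).as_matrix();p=np.array(s['position'])
print(p.round(3),M.round(3),s['qpos'].round(2),s['clock'])
c=p+M@[0,0,.0483];u=px('side',c)
x,y=int(u[0])-25,int(u[1])-20
print(x,y);crop(b,x,y,56,48,12,'m4')
t=lambda w:(px('side',w)-[x,y]+.5)*12-.5
print('centre',t(c))
for th in range(0,360,15):
  a=np.radians(th);e=np.array([np.cos(a),np.sin(a),0])
  print(th,t(c+M@(.0145*e)).round()-t(c).round(),t(c+M@(.0225*e)).round()-t(c).round())
E
```

```text
[ 0.372 -0.456  0.502] [[-0.165  0.777  0.607]
 [ 0.264  0.628 -0.732]
 [-0.95   0.04  -0.308]] [-1.17 -0.26  2.01  1.1   0.32 -2.7 ] 6.55
67 45
centre [315.46152645 250.57483985]
0 [ 19. 128.] [ 29. 198.]
15 [ 55. 119.] [ 84. 183.]
30 [ 88. 101.] [135. 156.]
45 [115.  77.] [176. 119.]
60 [134.  47.] [206.  73.]
75 [144.  14.] [222.  22.]
90 [145. -20.] [223. -30.]
105 [136. -53.] [210. -82.]
120 [117. -83.] [ 182. -128.]
135 [  91. -107.] [ 141. -167.]
150 [  58. -125.] [  90. -194.]
165 [  21. -134.] [  32. -209.]
180 [ -18. -134.] [ -29. -209.]
195 [ -56. -124.] [ -88. -194.]
210 [ -90. -106.] [-142. -166.]
225 [-118.  -81.] [-185. -126.]
240 [-137.  -50.] [-216.  -78.]
255 [-147.  -16.] [-231.  -24.]
270 [-147.   19.] [-229.   30.]
285 [-136.   53.] [-213.   82.]
300 [-117.   82.] [-181.  127.]
315 [-89. 106.] [-138.  164.]
330 [-56. 122.] [-87. 188.]
345 [-19. 129.] [-30. 200.]
```

View pics/m4.png

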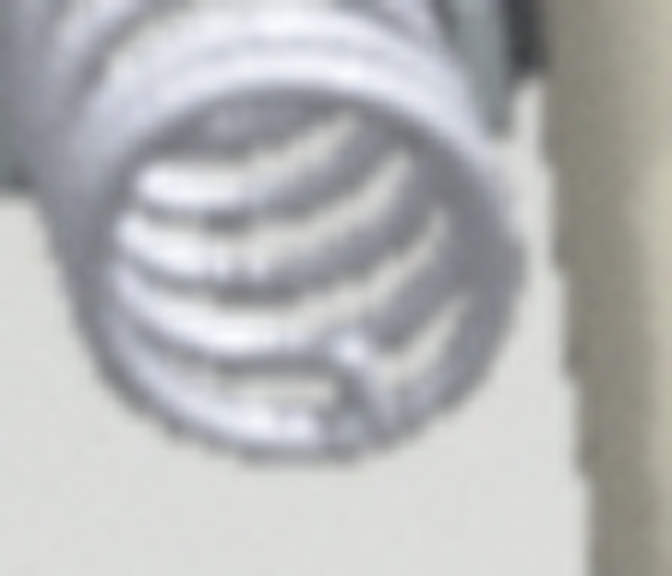

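The tang is now clear: its tip is at (350,345) and its root at (378,420), with the ring centre near (301,256). That puts it at about 16° in the tool frame. The target tool yaw is ψ ≈ 86°, so the tang lies at azimuth 70° in a flute. I roll back 38°, then untilt.

Call:
jog_arm:
  deltas: [4.9, -5.9, -2.4, 0, 0, 0, 0.3, 9.8, -11.7, -4.8, 0, 0, 0, 0.3, 14.7, -17.6, -7.2, 0, 0, 0, 0.3, 19.6, -23.5, -9.6, 0, 0, 0, 0.3, 23.1, -27.8, -11.7, 0, 0, 0, 0.3, 23.1, -27.8, -11.7, 0, 0, 0, 0.3]

```text
clock: 7.15
position: [0.3722, -0.4559, 0.5015]
ee_rot: [0.585, 0.576, 0.569, -0.051]
contact_force: [0.7, -0.6, -1.8]
width: 0.0429
gripper_force: 31.4
```

```bash
cat >> h.py <<'E'
from scipy.spatial.transform import Rotation as R
def to_down(psi):
    s=manip.get_state();Rc=R.from_quat(s['ee_rot'],scalar_first=True)
    a=np.radians(psi);G=np.array([[np.cos(a),np.sin(a),0],[np.sin(a),-np.cos(a),0],[0,0,-1]])
    return (R.from_matrix(G)*Rc.inv()).as_rotvec(degrees=True),s
E
python3 - <<'E'
from h import *
v,s=to_down(86);print(v.round(1),np.linalg.norm(v),s['position'].round(4),s['qpos'].round(2))
E
```

```text
[56.7 44.3 -2.9] 72.01190217727489 [ 0.3722 -0.4559  0.5015] [-1.17 -0.26  2.01  1.1   0.32 -2.04]
```

Call:
jog_arm:
  deltas: [6.3, 4.9, -0.3, 0, 0, 0, 0.3, 12.6, 9.8, -0.6, 0, 0, 0, 0.3, 18.9, 14.8, -1, 0, 10, 0, 0.3, 25.2, 19.7, -1.3, 0, 30, 0, 0.3, 31.5, 24.6, -1.6, 10, 60, 0, 0.3, 37.8, 29.5, -1.9, 20, 90, 0, 0.3, 44.1, 34.5, -2.3, 30, 120, 0, 0.3, 50.4, 39.4, -2.6, 50, 150, -10, 0.3, 56.7, 44.3, -2.9, 65, 180, -30, 0.3, 56.7, 44.3, -2.9, 78, 206, -50, 0.3, 56.7, 44.3, -2.9, 78, 206, -50, 0.3, 56.7, 44.3, -2.9, 78, 206, -50, 0.3]

```text
clock: 8.35
position: [0.4511, -0.2505, 0.4508]
ee_rot: [-0.0, 0.73, 0.683, -0.0]
contact_force: [0.2, 0.5, -0.8]
width: 0.0432
gripper_force: 31.5
```

```bash
python3 - <<'E'
from h import *
v,s=to_down(86);print(v.round(1),s['position'].round(4),s['qpos'].round(2))
E
```

```text
[-0.  -0.1 -0.2] [ 0.4511 -0.2505  0.4508] [-0.64  0.14  1.18 -0.    1.82 -0.58]
```

Call:
jog_arm:
  deltas: [0, 0, 0, 22, 31, -30, 0.3, 0, 0, 0, 44, 62, -60, 0.3, 0, 0, 0, 66, 93, -90, 0.3, 0, 0, 0, 88, 124, -120, 0.3, 0, 0, 0, 110, 155, -150, 0.3, 0, 0, 0, 130, 185.5, -180, 0.3, 0, 0, 0, 130, 185.5, -215, 0.3, 0, 0, 0, 130, 185.5, -245, 0.3, 0, 0, 0, 130, 185.5, -260, 0.3, 0, 0, 0, 130, 185.5, -270, 0.3, 0, 0, 0, 130, 185.5, -270, 0.3, 0, 0, 0, 130, 185.5, -270, 0.3]

```text
clock: 9.55
position: [0.5809, -0.0653, 0.184]
ee_rot: [0.002, 0.731, 0.682, 0.001]
contact_force: [-0.0, -0.2, -1.2]
width: 0.0427
gripper_force: 31.5
```

```bash
python3 - <<'E'
from h import *
v,s=to_down(86);print(v.round(1),s['position'].round(4),s['contact_force'].round(1))
b=snap('side','s4');a=snap('top','t4')
x=np.vstack([cv2.resize(b[150:225,255:320],None,fx=8,fy=8,interpolation=cv2.INTER_CUBIC)])
y=cv2.resize(a[155:205,250:285],None,fx=8,fy=8,interpolation=cv2.INTER_CUBIC)
o=np.zeros((600,800,3),np.uint8);o[:,:520]=x;o[:400,520:800]=y;cv2.imwrite('pics/m5.png',o)
p=s['position']
f=lambda w:(px('side',w)-[255,150]+.5)*8-.5
for h in(.0508,.0,-.0242):print(h,f(p-[0,0,h]))
print('post',f([.581,-.065,.117]))
E
```

```text
[ 0.1  0.2 -0.1] [ 0.5809 -0.0653  0.184 ] [-0.  -0.2 -1.2]
0.0508 [250.45054786 354.55685443]
0.0 [252.1834419  186.91199308]
-0.0242 [253.03339276 104.68544571]
post [250.47832457 406.16172531]
```

View pics/m5.png

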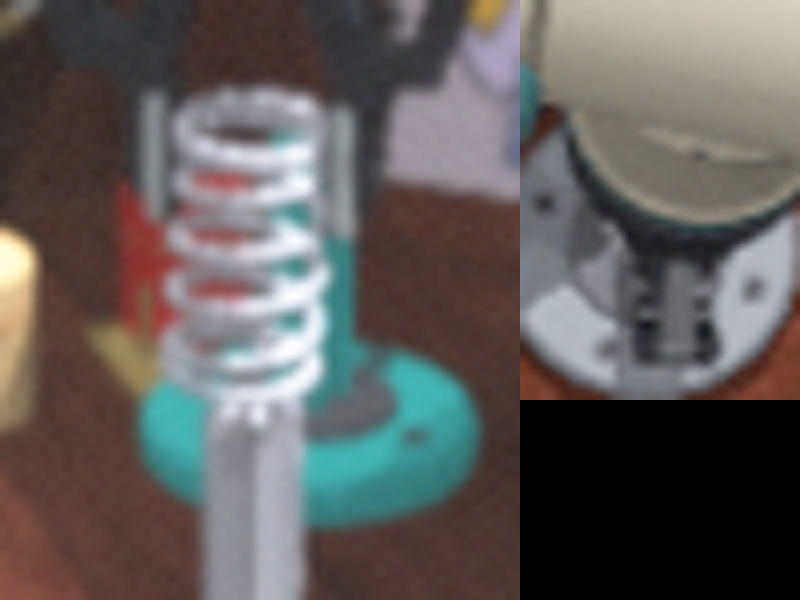

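```bash
python3 - <<'E'
from h import *
from scipy.optimize import least_squares
Q=lambda q:R.from_quat(q,scalar_first=True).as_matrix()
obs=[([.368,-.460,.493],[.509,.795,.124,.307],(341,312),(49,38),8),
([.369,-.459,.495],[.593,.627,.505,.012],(357,318),(54,43),10),
([.372,-.456,.502],[.537,.359,.725,-.239],(301,256),(67,45),12),
([.5809,-.0653,.184],[.002,.731,.682,.001],(243,364),(255,150),8)]
def f(x):
  r=[]
  for p,q,o,c,s in obs:
    u=px('side',np.array(p)+Q(q)@(np.array([0,0,.0483])+x[:3]))
    ob=(np.array(o)+.5)/s-.5+c
    r+=list(u+x[3:]-ob)
  return np.r_[r,x[3:]/1.0,x[:3]/.004*.5]
r=least_squares(f,np.zeros(5),x_scale=[.001,.001,.001,1,1]);print((r.x[:3]*1e3).round(2),r.x[3:].round(2),r.fun.round(2))
M=Q(obs[3][1]);print('world offset mm',(M@r.x[:3]*1e3).round(2))
E
```

```text
[-1.16 -2.78  4.82] [ 0.52 -0.21] [-0.52  0.17  0.06 -0.24 -0.28  0.61  0.22 -0.34  0.52 -0.21 -0.15 -0.35
  0.6 ]
world offset mm [-2.83 -0.97 -4.83]
```

The spring sits in the grip 2.8 mm toward −x, 1 mm toward −y and about 5 mm lower than assumed. I correct that and lower it over the post top.

Call:
jog_arm:
  deltas: [0, 0, 0, 2.8, 1, 0, 0.3, 0, 0, 0, 2.8, 1, 0, 0.3, 0, 0, 0, 2.8, 1, -5, 0.3, 0, 0, 0, 2.8, 1, -8, 0.3, 0, 0, 0, 2.8, 1, -11, 0.3, 0, 0, 0, 2.8, 1, -14, 0.3, 0, 0, 0, 2.8, 1, -17, 0.3, 0, 0, 0, 2.8, 1, -20, 0.3, 0, 0, 0, 2.8, 1, -20, 0.3, 0, 0, 0, 2.8, 1, -20, 0.3]

```text
clock: 10.65
position: [0.5831, -0.0636, 0.1621]
ee_rot: [0.0, 0.731, 0.683, -0.0]
contact_force: [-0.5, 0.4, -1.3]
width: 0.043
gripper_force: 31.5
```

No contact force, so the bottom coil and tang are past the post top. I continue down.

Call:
jog_arm:
  deltas: [0, 0, 0, 0, 0, -8, 0.3, 0, 0, 0, 0, 0, -16, 0.3, 0, 0, 0, 0, 0, -24, 0.3, 0, 0, 0, 0, 0, -32, 0.3, 0, 0, 0, 0, 0, -40, 0.3, 0, 0, 0, 0, 0, -48, 0.3, 0, 0, 0, 0, 0, -55, 0.3, 0, 0, 0, 0, 0, -62, 0.3, 0, 0, 0, 0, 0, -68, 0.3, 0, 0, 0, 0, 0, -68, 0.3]

```text
clock: 11.65
position: [0.5823, -0.063, 0.093]
ee_rot: [-0.001, 0.731, 0.683, -0.001]
contact_force: [-0.6, 2.5, -3.1]
width: 0.0435
gripper_force: 31.3
```

Call:
jog_arm:
  deltas: [0, 0, 0, 0, -0.5, -4, 0.3, 0, 0, 0, 0, -1, -8, 0.3, 0, 0, 0, 0, -1, -12, 0.3, 0, 0, 0, 0, -1, -15, 0.3, 0, 0, 0, 0, -1, -17, 0.3, 0, 0, 0, 0, -1, -17, 0.3]

```text
clock: 12.25
position: [0.5822, -0.063, 0.0771]
ee_rot: [-0.001, 0.731, 0.682, 0.0]
contact_force: [-1.0, 6.3, -0.7]
width: 0.0436
gripper_force: 31.6
```

Call:
jog_arm:
  deltas: [0, 0, 0, 0, 1, 0, 0.3, 0, 0, 0, 0, 2, 0, 0.3, 0, 0, 0, 0, 2, -2, 0.3, 0, 0, 0, 0, 2, -4, 0.3, 0, 0, 0, 0, 2, -4, 0.3, 0, 0, 0, 0, 2, -4, 0.3]

```text
clock: 12.85
position: [0.5831, -0.0626, 0.073]
ee_rot: [0.0, 0.731, 0.682, -0.0]
contact_force: [-1.1, 2.9, 0.2]
width: 0.0433
gripper_force: 31.7
```

```bash
python3 - <<'E'
from h import *
for i in range(4):
  b=snap('side','s5');s=manip.get_state();print(s['position'].round(4),s['contact_force'].round(1),s['moment'].round(2))
crop(b,235,170,90,70,8,'m6')
E
```

```text
[ 0.5831 -0.0626  0.0731] [-1.9  2.3 -0.2] [0.44 0.25 0.07]
[ 0.5831 -0.0626  0.0731] [-1.4  2.6  0.6] [0.39 0.26 0.06]
[ 0.5831 -0.0626  0.0731] [-1.1  2.6 -0. ] [ 0.4   0.23 -0.09]
[ 0.5831 -0.0626  0.0731] [-1.7  2.2 -0.3] [0.38 0.24 0.02]
```

View pics/m6.png

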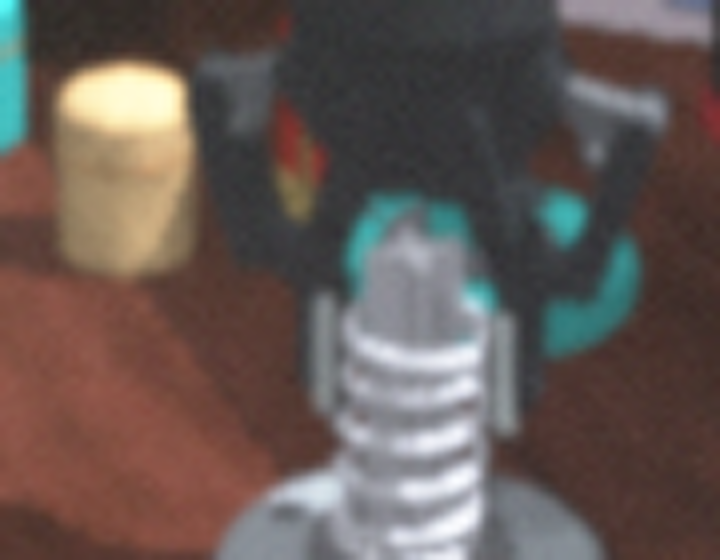

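The spring is threaded on, with the post top standing above it at (415,235). I lower it a little more until the seat pushes back.

Call:
jog_arm:
  deltas: [0, 0, 0, 0, 0.7, -2, 0.3, 0, 0, 0, 0, 0.7, -4, 0.3, 0, 0, 0, 0, 0.7, -4, 0.3, 0, 0, 0, 0, 0.7, -4, 0.3]

```text
clock: 13.45
position: [0.5831, -0.0624, 0.0694]
ee_rot: [0.001, 0.731, 0.683, -0.001]
contact_force: [-2.8, -0.4, 3.9]
width: 0.0431
gripper_force: 32.9
```

```bash
python3 - <<'E'
from h import *
F=[]
for i in range(3):
  b=snap('side','s6');s=manip.get_state();F.append(s['contact_force'])
print(s['position'].round(4),np.mean(F,0).round(2),s['moment'].round(2))
E
```

```text
[ 0.5832 -0.0623  0.0694] [-2.62 -0.5   4.55] [-0.13  0.55  0.  ]
```

The contact is about 5 N upward, so the spring is on the seat. I release and look.

Call:
jog_arm:
  deltas: [0, 0, 0, 0, 0, 2, 0.3, 0, 0, 0, 0, 0, 2, 1, 0, 0, 0, 0, 0, 2, 1, 0, 0, 0, 0, 0, 2, 1, 0, 0, 0, 0, 0, 2, 1, 0, 0, 0, 0, 0, 20, 1, 0, 0, 0, 0, 0, 60, 1, 0, 0, 0, 0, 0, 100, 1, 0, 0, 0, 0, 0, 145, 1, 0, 0, 0, -20, 30, 165, 1, 0, 0, 0, -45, 70, 165, 1, 0, 0, 0, -67, 110, 165, 1, 0, 0, 0, -90, 150, 165, 1, 0, 0, 0, -112, 185, 150, 1, 0, 0, 0, -134.6, 221, 130, 1, 0, 0, 0, -134.6, 221, 100, 1, 0, 0, 0, -134.6, 221, 70, 1, 0, 0, 0, -134.6, 221, 70, 1]

```text
clock: 15.4
position: [0.4452, 0.159, 0.136]
ee_rot: [-0.002, 0.73, 0.683, -0.004]
contact_force: [-1.3, 0.3, -0.3]
width: 0.0853
gripper_force: 0.0
```

```bash
python3 - <<'E'
from h import *
b=snap('side','s7');a=snap('top','t7');s=manip.get_state();print(s['position'].round(4),s['width'],s['clock'])
o=np.zeros((560,790,3),np.uint8)
o[:,:400]=cv2.resize(b[185:255,262:312],(400,560),interpolation=cv2.INTER_CUBIC)
o[:312,400:790]=cv2.resize(a[166:205,240:290],(390,312),interpolation=cv2.INTER_CUBIC)
cv2.imwrite('pics/m7.png',o)
E
```

```text
[0.4486 0.1592 0.1394] 0.08573493700532966 15.5
```

View pics/m7.png

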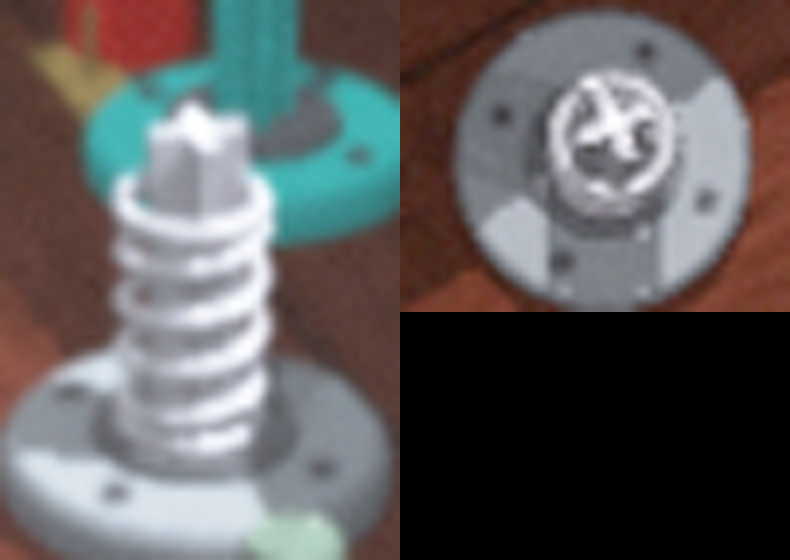

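The spring stands fully down on the seat: its lowest coil is on the dark seat at (190,440), and the post top is about 20 mm above the top coil. Now the knob.

Call:
jog_arm:
  deltas: [0, 0, 0, 0, 0, -35, 1, 0, 0, 0, 0, 0, -65, 1, 0, 0, 0, 0, 0, -90, 1, 0, 0, 0, 0, 0, -103, 1, 0, 0, 0, 0, 0, -103, 1, 0, 0, 0, 0, 0, -103, 0.3, 0, 0, 0, 0, 0, -103, 0.3, 0, 0, 0, 0, 0, -103, 0.3, 0, 0, 0, 0, 0, -103, 0.3, 0, 0, 0, 0, 0, -103, 0.3]
  grip_force: 35

```text
clock: 16.5
position: [0.4493, 0.1593, 0.0378]
ee_rot: [0.001, 0.731, 0.682, 0.001]
contact_force: [-0.2, 0.2, 5.8]
width: 0.0472
gripper_force: 35.5
```

Call:
jog_arm:
  deltas: [0, 0, 0, 0, 0, 30, 0.3, 0, 0, 0, 0, 0, 75, 0.3, 0, 0, 0, 0, 0, 120, 0.3, 0, 0, 0, 0, 0, 160, 0.3, 0, 0, 0, 20, -35, 160, 0.3, 0, 0, 0, 45, -75, 160, 0.3, 0, 0, 0, 67, -112, 160, 0.3, 0, 0, 0, 90, -150, 160, 0.3, 0, 0, 0, 112, -187, 160, 0.3, 0, 0, 0, 134, -223, 160, 0.3, 0, 0, 0, 134, -223, 155, 0.3, 0, 0, 0, 134, -223, 155, 0.3, 0, 0, 0, 134, -223, 155, 0.3]

```text
clock: 17.8
position: [0.5815, -0.063, 0.1911]
ee_rot: [-0.0, 0.731, 0.683, -0.0]
contact_force: [-0.2, -0.4, -1.5]
width: 0.0473
gripper_force: 37.3
```

```bash
python3 - <<'E'
from h import *
F=[]
for i in range(3):
  b=snap('side','s8');s=manip.get_state();F.append(s['contact_force'])
p=s['position'];print(p.round(4),np.mean(F,0).round(2),s['width'],s['clock'],to_down(86)[0].round(2))
b0=cv2.imread('pics/s7.png')
def knob(im,x0,x1,y0,y1):
  h=cv2.cvtColor(im,cv2.COLOR_BGR2HSV)[y0:y1,x0:x1]
  m=cv2.inRange(h,(12,50,120),(32,200,255))
  n,l,st,c=cv2.connectedComponentsWithStats(m);i=1+np.argmax(st[1:,4]);return st[i][:4]+[x0,y0,0,0],c[i]+[x0,y0],st[i][4]
k=np.array([.4485,.159,0])
print('orig',knob(cv2.imread('pics/s0.png'),225,275,150,215),px('side',k),px('side',k+[0,0,.062]))
print('now',knob(b,250,320,100,220),px('side',p-[0,0,.0378]),px('side',p+[0,0,.0242]),px('side',[.581,-.065,.117]))
E
```

```text
[ 0.5819 -0.0627  0.1916] [ 0.27 -0.19 -1.85] 0.04702286434124822 17.95 [ 0.05  0.02 -0.16]
orig (array([242, 177,  18,  28]), array([250.11083123, 191.46095718]), np.int32(397)) [250.30134387 200.43326399] [249.82676157 180.25593859]
now (array([277, 157,  21,  33]), array([286.86624204, 172.79936306]), np.int32(628)) [286.57801088 185.02457409] [286.86255561 158.96073744] [285.87229057 200.33271566]
```

Call:
jog_arm:
  deltas: [0, 0, 0, 0, -0.5, -15, 0.3, 0, 0, 0, 0, -0.5, -25, 0.3, 0, 0, 0, 0, -0.5, -31, 0.3, 0, 0, 0, 0, -0.5, -36, 0.3, 0, 0, 0, 0, -0.5, -41, 0.3, 0, 0, 0, 0, -0.5, -46, 0.3, 0, 0, 0, 0, -0.5, -50, 0.3, 0, 0, 0, 0, -0.5, -50, 0.3]

```text
clock: 18.75
position: [0.5821, -0.0643, 0.1405]
ee_rot: [-0.0, 0.731, 0.682, -0.001]
contact_force: [-0.4, 0.1, -1.4]
width: 0.0469
gripper_force: 37.3
```

The bore is over the post with no contact. I press down.

Call:
jog_arm:
  deltas: [0, 0, 0, 0, 0, -4, 0.3, 0, 0, 0, 0, 0, -8, 0.3, 0, 0, 0, 0, 0, -11, 0.3, 0, 0, 0, 0, 0, -14, 0.3, 0, 0, 0, 0, 0, -17, 0.3, 0, 0, 0, 0, 0, -17, 0.3, 0, 0, 0, 0, 0, -17, 0.3]

```text
clock: 19.45
position: [0.5828, -0.0645, 0.1248]
ee_rot: [0.001, 0.731, 0.683, -0.0]
contact_force: [-1.0, -0.5, 5.3]
width: 0.0465
gripper_force: 37.8
```

Call:
jog_arm:
  deltas: [0, 0, 0, 0, 0, -2, 0.3, 0, 0, 0, 0, 0, -4, 0.3, 0, 0, 0, 0, 0, -6, 0.3, 0, 0, 0, 0, 0, -6, 0.3, 0, 0, 0, 0, 0, -6, 0.3]

```text
clock: 19.95
position: [0.5829, -0.0646, 0.1207]
ee_rot: [0.001, 0.731, 0.683, 0.0]
contact_force: [-3.6, -0.8, 15.0]
width: 0.0467
gripper_force: 38.8
```

The bore end is on the post top: underside at 83 mm, 15 N. I let it rise with the spring to its rest height.

Call:
jog_arm:
  deltas: [0, 0, 0, 0, 0, 3, 0.3, 0, 0, 0, 0, 0, 6, 0.3, 0, 0, 0, 0, 0, 9, 0.3, 0, 0, 0, 0, 0, 11, 0.3, 0, 0, 0, 0, 0, 13, 0.3, 0, 0, 0, 0, 0, 13, 0.3, 0, 0, 0, 0, 0, 13, 0.3]

```text
clock: 20.65
position: [0.5824, -0.0643, 0.1307]
ee_rot: [0.0, 0.731, 0.683, -0.0]
contact_force: [0.1, 0.3, -0.3]
width: 0.0472
gripper_force: 37.5
```

Call:
jog_arm:
  deltas: [0, 0, 0, 0, 0, 0, 0.5, 0, 0, 0, 0, 0, 0, 0.7, 0, 0, 0, 0, 0, 0, 1, 0, 0, 0, 0, 0, 0, 1, 0, 0, 0, 0, 0, 0, 1, 0, 0, 0, 0, 0, 10, 1, 0, 0, 0, 0, 0, 40, 1, 0, 0, 0, 0, 0, 80, 1, 0, 0, 0, 0, 0, 120, 1, 0, 0, 0, -30, 0, 150, 1, 0, 0, 0, -80, 0, 170, 1, 0, 0, 0, -120, 0, 170, 1, 0, 0, 0, -160, 0, 170, 1, 0, 0, 0, -160, 0, 170, 1]

```text
clock: 22.05
position: [0.4174, -0.0635, 0.3025]
ee_rot: [0.0, 0.731, 0.682, -0.001]
contact_force: [0.1, -1.0, 0.1]
width: 0.0854
gripper_force: 0.0
```

```bash
python3 - <<'E'
from h import *
b=snap('side','s9');a=snap('top','t9');s=manip.get_state()
print(s['position'].round(4),s['contact_force'].round(2),s['width'],s['clock'])
h=cv2.cvtColor(b,cv2.COLOR_BGR2HSV)[140:230,250:320];m=cv2.inRange(h,(12,50,120),(32,200,255))
n,l,st,c=cv2.connectedComponentsWithStats(m);i=1+np.argmax(st[1:,4]);print(st[i]+[250,140,0,0,0],c[i]+[250,140])
rows=[(y+140,np.where(l[y]==i)[0][[0,-1]]+250) for y in range(90) if (l[y]==i).sum()>3];print(rows[::4])
for z in(.094,.156):print(z,px('side',[.581,-.065,z]),px('top',[.581,-.065,z]))
h=cv2.cvtColor(a,cv2.COLOR_BGR2HSV)[160:210,240:295];m=cv2.inRange(h,(12,50,120),(32,200,255))
n,l,st,c=cv2.connectedComponentsWithStats(m);print('top',[(st[i]+[240,160,0,0,0],c[i]+[240,160]) for i in range(1,n) if st[i,4]>20])
for n,o,q in(('side','s0',b),('top','t0',a)):
  d=cv2.absdiff(cv2.imread(f'pics/{o}.png'),q).max(2)>50
  k,l,st,c=cv2.connectedComponentsWithStats(cv2.morphologyEx(d.astype(np.uint8),cv2.MORPH_OPEN,np.ones((3,3))))
  print(n,[list(x) for x in st[1:] if x[4]>25])
E
```

```text
[ 0.4222 -0.0644  0.3024] [-1.11 -0.05  0.19] 0.08524634270183476 22.15
[268 181  31  33 589] [285.78098472 198.60780985]
[(182, array([284, 289])), (186, array([278, 297])), (190, array([277, 297])), (194, array([269, 297])), (198, array([272, 297])), (202, array([278, 298])), (206, array([277, 297])), (210, array([278, 296]))]
0.094 [285.7775381  209.44038233] [266.64337622 181.77986942]
0.156 [286.03680968 184.51903618] [267.62903861 178.80722996]
top [(array([258, 170,  19,  20, 283]), array([267.14840989, 179.35335689]))]
side [[np.int32(74), np.int32(0), np.int32(14), np.int32(43), np.int32(243)], [np.int32(189), np.int32(0), np.int32(38), np.int32(43), np.int32(1399)], [np.int32(238), np.int32(68), np.int32(5), np.int32(8), np.int32(28)], [np.int32(109), np.int32(75), np.int32(17), np.int32(49), np.int32(447)], [np.int32(177), np.int32(82), np.int32(3), np.int32(13), np.int32(39)], [np.int32(95), np.int32(87), np.int32(13), np.int32(41), np.int32(216)], [np.int32(229), np.int32(102), np.int32(5), np.int32(17), np.int32(65)], [np.int32(92), np.int32(123), np.int32(54), np.int32
[... 1922 characters left out ...]
(6), np.int32(15), np.int32(45)], [np.int32(209), np.int32(331), np.int32(47), np.int32(28), np.int32(728)], [np.int32(278), np.int32(341), np.int32(66), np.int32(43), np.int32(1106)], [np.int32(154), np.int32(350), np.int32(53), np.int32(34), np.int32(1267)], [np.int32(270), np.int32(355), np.int32(7), np.int32(7), np.int32(26)], [np.int32(212), np.int32(359), np.int32(61), np.int32(25), np.int32(899)], [np.int32(493), np.int32(360), np.int32(19), np.int32(24), np.int32(313)], [np.int32(463), np.int32(368), np.int32(9), np.int32(7), np.int32(40)], [np.int32(275), np.int32(373), np.int32(8), np.int32(11), np.int32(64)], [np.int32(479), np.int32(374), np.int32(13), np.int32(8), np.int32(67)]]
```

The knob stands upright at rest height: straight sides at columns 278–297, underside matching 94 mm. The top view shows a difference near the red knob, so I check whether that is only a shadow.

```bash
python3 - <<'E'
from h import *
for o in('t0','t7','t9','s0','s9'):
  im=cv2.imread(f'pics/{o}.png');h=cv2.cvtColor(im,cv2.COLOR_BGR2HSV)
  bx=(145,200,195,225) if o[0]=='t' else (262,160,295,200)
  w=h[bx[1]:bx[3],bx[0]:bx[2]]
  m=((w[...,0]<6)|(w[...,0]>174))&(w[...,1]>190)&(w[...,2]>60);y,x=np.where(m)
  print(o,x.min()+bx[0],x.max()+bx[0],y.min()+bx[1],y.max()+bx[1],len(x),w[...,2][m].mean().round())
  if o[0]=='t':
    w=h[165:300,170:225];m=(abs(w[...,0].astype(int)-90)<8)&(w[...,1]>120);y,x=np.where(m&(np.arange(135)[:,None]<50));print('  turq',x.mean()+170,y.mean()+165,len(x))
E
```

```text
t0 153 172 201 217 245 216.0
  turq 196.48315911730546 189.63995354239256 861
t7 154 166 201 204 31 148.0
  turq 196.68171296296296 189.33333333333334 864
t9 153 172 201 217 258 158.0
  turq 196.51539338654504 189.6157354618016 877
s0 281 281 172 172 1 218.0Traceback (most recent call last):
  File "<stdin>", line 7, in <module>
    return umr_minimum(a, axis, None, out, keepdims, initial, where)
ValueError: zero-size array to reduction operation minimum which has no identity
```

The red knob has the same outline and is only darker, so it was a shadow and nothing else moved. Handing in.

```bash
python3 -c "
from rig import manip
print(manip.sign_off())"
```

```text
the job is handed in; nothing more can be done
None
```

The punch is back together and handed in at about 22 s: the spring is fully down on the seat, and the wooden knob was pressed to its stop and is now standing upright on the spring; the before-and-after pictures show no bystander moved.

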